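Shut the drive test dock and hold its selector at the third click

ROBOT

A 7-joint arm with a two-finger parallel gripper is mounted at the origin on the work surface. World frame = base frame: x ahead of the robot, y to its left, z up, the work surface at z = 0. Lengths are in mm, angles in degrees, forces in N, time in s.
With the tool pointing down it reaches from about 400 to 850 mm from the base axis. Payload 10.4 kg.
Tool frame: the origin (TCP) lies at the very end of the fingers, on their centre line; the grasp point (between the pads) lies 19 mm behind it (r.grasp_offset is the distance from the TCP to the grasp point, in mm); z points along the fingers, y is the direction in which the jaws open and shut (so a half turn about z gives the same grasp; the last joint's range is limited). The gripper opens to 85 mm and grips with 20 to 120 N. Pads are 22 mm wide; open, the fingers measure 114 mm over their backs; the gripper's body (76 mm by 85 mm) begins 54 mm behind the grasp point. The pads swing forward as they close: fully open they stand 13 mm farther back than shut.
Start: joints at [-75.722, 19.034, -3.707, 83.658, 1.238, 77.344, -5.071], TCP at [167.777, 602.085, 196.038] pointing down, gripper open.
Joint ranges: [-148.97, 148.97], [-28.65, 121.19], [-84.17, 76.75], [9.2, 138.47], [-72.65, 252.65], [3.7, 117.97], [-149.18, 149.18]. Speed limits (degrees/s): [127.2, 127.2, 159.86, 159.86, 180, 180, 180].

INTERFACE

Orientations are given as a 3x3 rotation matrix whose columns are the frame's x, y, z axes.
In Python, from workcell import r gives the robot as it stands.
- The arm moves only by the tool play_rows, never from a script. Its argument "targets" is text: rows parted by semicolons, each of 7 numbers parted by spaces: the shift along the tool's x, y, z in mm, then the turn, a rotation vector about the tool's x, y, z in rad, then the opening in per cent of the stroke, from 0 (shut) to 100 (fully open). A call has 1 to 12 rows; each row is the pose to reach, as a shift and turn from the pose commanded when the call began, along the tool's axes at that moment; what a row does not reach only later rows make up. A row lasts 1/12 s, in which the tool goes at most 41.7 mm and 7.16 degrees, less where a joint would pass 70% of its speed; a pose out of reach is approached as far as the arm can. A call with a gripper value outside its range is refused whole. The fingers move at their own pace and stop on an object; "squeeze" is the grip in N (left out, the last holds). Time passes only in rows, so rows that repeat a pose let the fingers close. It gives the time, the measured TCP pose, the force and the opening at its end, in the units of the state.
- r.observe(): the state, without advancing time (a new reading comes with each control period).
- r.get_image(name): name is "side" or "top" or "wrist"; returns the picture (384x512x3 uint8, blue, green, red); there is no depth.
- r.camera_model(name): a dict with "fx", "fy", "cx", "cy" (pixels), "origin" and "orientation" of the camera in the world. Camera axes: x right, y up, looking along -z (the intrinsics and any distortion apply to the point x, -y, -z); pixel columns grow to the right and rows downward; lengths in mm; the calibration is good to about 2 mm. A picture is of the moment at which its call begins: read the wrist's pose just before it. camera_model takes no time and is no camera call; for the wrist camera it gives the pose at the moment of the call.
- r.hand_in(): hands the job in, once; it reports no verdict.
The state is a dict: "t": time; "joints": joint angles; "joint_velocities": joint speeds; "joint_torque": joint torques, N m; "position": TCP position; "ee_rot": TCP orientation; "contact_force": force on the tool from outside, world axes, zero at the start; "moment": the same for the moment, N m; "gripper_width": finger opening in mm.
Only numpy, scipy, OpenCV 4.12 (cv2) and the standard library are available. Lean on these libraries where they do the work, as an engineer would, in place of code of your own. Each camera call takes 0.05 s, during which the arm holds its last target.

TASK

Lower the blue lid of the drive test dock until it is fully closed, and only then take the red spring-return selector knob and turn it clockwise (seen from above), three clicks from rest, to the third stop (the orange mark), never running on to the fourth. Finish while still holding the knob steady at the third stop, as it springs back if let go, with the lid still shut; leave the cup, screwdriver, loose drive and tray where they are.

Things in the scene. Friction and masses are not known exactly. Their poses are not given: they have to be found in the camera images.
- dock: Grey drive test dock fixed to the bench, 180 (x) x 280 (y) x 60 mm tall; origin at the centre of its underside; own x points from its front (robot side) to its back, y to its left, z up; yaw within 0.25 rad. Own y -30 to +140 mm is an open-topped chamber, closed by the lid; y -140 to -30 mm is a solid console with a black top plate, carrying the knob at own x -25, y -85 mm.
- lid (a joint): Lid angle in rad: 0 fully closed (flat on the chamber), growing as it opens upward and back; 1.57 would be upright. Starts between 1.0 and 1.45, leaning towards the robot. A stiff friction hinge (0.27 N m) lets it stay wherever it is left; about 2 to 3 N pushed square on its outer face near the free edge moves it.
- lid_hinge (a point): On the lid's hinge line, mid-width, at the chamber's back rim, 60.5 mm high, level with the lid's underside. The line runs along the dock's y. Axes turn with the lid: it reaches 180 mm along its own -x, is 168 mm wide (y) and 8 mm thick (z 0 to 8 mm; +z is the outer face: up when closed, away from the robot when open).
- lid_edge (a point): Middle of the lid's free edge, on the outer face, 180 mm from the hinge along the lid's own -x. A black tab 50 mm wide sticks out 11 mm beyond it. Axes as for lid_hinge.
- knob (a joint): Knob angle in rad, clockwise from above positive; starts at rest at 0. Stops (clicks) every 24 degrees: 0.419, 0.838, third 1.257, fourth 1.676; end 2.094. A spring drives it back: 0.12 N m at rest, 0.15 at the third stop; the detents add a ripple of 0.09 N m each way: resistance peaks a quarter pitch past each stop, is least a quarter pitch before the next, and is midway, rising, at a stop.
- knob_bar (a point): Red upright bar grip on the knob, 46 (own x) x 14 (own y) x 30 mm tall; this point: centre of its underside, 70 mm above the bench, on the knob's vertical axis, on a grey disc of radius 26 mm. Turns with the knob; at rest its axes are the dock's. A white line on its top marks the end at its own -x, which points to the dock's front at rest and swings to the dock's left when turned clockwise.
- knob_grip (a point): On the knob's turning axis inside the red bar, 12 mm below its top, 88 mm above the bench: the place to grip, fingers closing across the 14 mm width. Axes as for knob_bar. Marks on the black plate round the knob show rest (towards the dock's front) and the five stops; all white but the third, which is orange and bigger.
- cup: Bystander: red open cup, 72 mm across, 85 mm tall, origin at the centre of its underside. Leave alone.
- driver: Bystander: screwdriver lying on the bench, 170 mm long along its own x. Leave alone.
- drive: Bystander: loose dark drive lying flat, 100 x 70 x 12 mm, origin at the centre of its underside. Leave alone.
- tray: Bystander: yellow parts tray 120 x 90 x 30 mm, origin at the centre of its underside. Leave alone.

How it is judged (in metres and radians):
On the way, in this order (a step that is already met when the one before it is completed fails the run):
1. the lid is fully closed, the knob still at rest (value of joint lid below 0.05 rad and value of joint knob below 0.15 rad), for 0.2 s.
2. the knob is turned past its first click by the fingers (value of joint lid below 0.05 rad and value of joint knob above 0.38 rad and contact force between the fingers and knob above 0.5 N).
3. the knob is held at the third stop (value of joint lid below 0.05 rad and value of joint knob between 1.13 and 1.38 rad and contact force between the fingers and knob above 1 N), for 0.3 s.
At the end, for the whole second after the job is handed in: Lid closed (joint under 0.05 rad); knob between 1.13 and 1.38 rad (third stop 1.257, about 7 degrees either way), still (under 0.15 rad/s) and held there by the fingers (contact over 1 N) through the last second (all of step 3 and velocity of joint knob between -0.15 and 0.15 rad/s); the arm keeps its last pose, push and grip.
It fails at once if the knob runs past the third stop more than half way to the fourth (value of joint knob above 1.466 rad).
It fails at once if the knob is turned while the lid is open (value of joint lid above 0.1 rad and value of joint knob above 0.25 rad).
It fails at once if a bystander (cup, screwdriver, loose drive, tray) is moved more than 20 mm (distance of any of cup, driver, drive, tray from where it was at the start of the episode above 0.02 m).
It also fails if it takes over 64 s, if anything falls off the work surface, if the arm or the gripper's body presses on something with over 40 N, if the wrist force passes 120 N, or if a joint passes its speed limit or range.

## Working session

There is one attempt and no reset: what is moved stays moved. The work goes in short steps, Python scripts to look and compute and a tool call to move; the robot and the scene stay as the last step left them, time stands still between calls to the robot, and variables do not carry over. Pictures are saved under pics/ and viewed, and the job is handed in when it is done.

Besides the shell and the picture viewer there is one more tool, called after ">>>" by a JSON object that holds its "api" and its "payload", one argument or row to a line. play_rows: Moves the arm, as the interface text tells. Its arguments: {"type":"object","properties":{"targets":{"type":"string"},"squeeze":{"type":"number"}},"required":["targets"]}

```bash
ls; mkdir -p pics; python3 - <<'E'
from workcell import r
import cv2,numpy as np
o=r.observe();print({k:np.round(v,3).tolist() for k,v in o.items()})
for n in("side","top","wrist"):
    m=r.camera_model(n);print(n,{k:(np.round(v,3).tolist() if not isinstance(v,str) else v) for k,v in m.items()})
    cv2.imwrite(f"pics/{n}0.png",r.get_image(n))
E
```

```text
pics
{'t': 0.0, 'joints': [-75.721, 19.073, -3.707, 83.708, 1.238, 77.342, -5.071], 'joint_velocities': [0.089, 0.028, -0.032, 0.059, -0.116, 0.092, 0.013], 'joint_torque': [0.0, -62.543, 0.049, -39.162, 0.016, 0.01, -0.0], 'position': [167.698, 601.628, 195.189], 'ee_rot': [[-0.963, 0.268, -0.0], [0.268, 0.963, -0.001], [-0.0, -0.001, -1.0]], 'contact_force': [0.199, 0.455, 0.828], 'moment': [0.011, 0.015, 0.01], 'gripper_width': 85.422}
side {'fx': 485.49, 'fy': 485.49, 'cx': 262.686, 'cy': 189.471, 'origin': [-65.69, -755.902, 942.045], 'orientation': [[0.803, 0.406, -0.437], [-0.596, 0.541, -0.593], [-0.004, 0.736, 0.676]]}
top {'fx': 465.571, 'fy': 465.571, 'cx': 257.421, 'cy': 201.056, 'origin': [362.646, -2.472, 1451.223], 'orientation': [[-0.02, 0.997, -0.076], [-1.0, -0.019, 0.005], [0.003, 0.076, 0.997]]}
wrist {'fx': 325.282, 'fy': 325.282, 'cx': 252.866, 'cy': 194.268, 'origin': [93.578, 623.822, 373.972], 'orientation': [[0.269, -0.918, -0.291], [0.963, 0.256, 0.084], [-0.003, -0.302, 0.953]]}
```

View pics/side0.png

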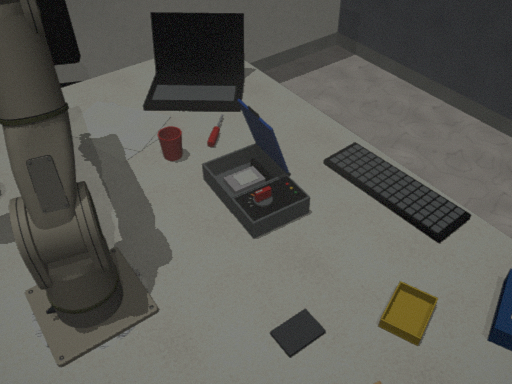

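View pics/top0.png

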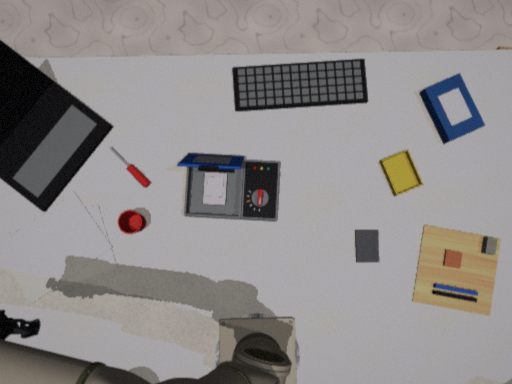

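The side view shows the dock at about (255,190), with the lid open. In the top view the dock spans about (185-280, 153-220) and the red bar is near (261,197). I'll enlarge both.

```bash
python3 - <<'E'
import cv2,numpy as np
a=cv2.imread("pics/top0.png")[140:235,165:295];b=cv2.imread("pics/side0.png")[90:245,190:320]
cv2.imwrite("pics/topz.png",cv2.resize(a,None,fx=6,fy=6,interpolation=cv2.INTER_CUBIC))
cv2.imwrite("pics/sidez.png",cv2.resize(b,None,fx=3.8,fy=3.8,interpolation=cv2.INTER_CUBIC))
E
```

```text
(no output)
```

View pics/topz.png

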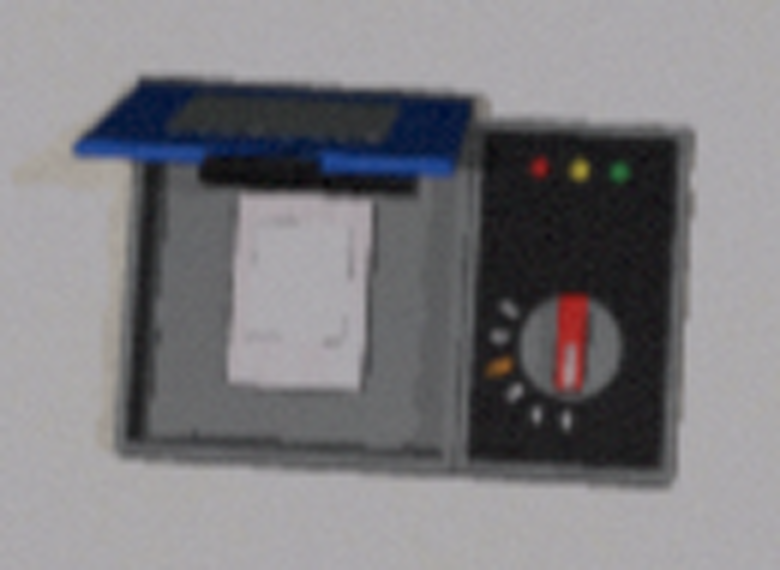

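View pics/sidez.png

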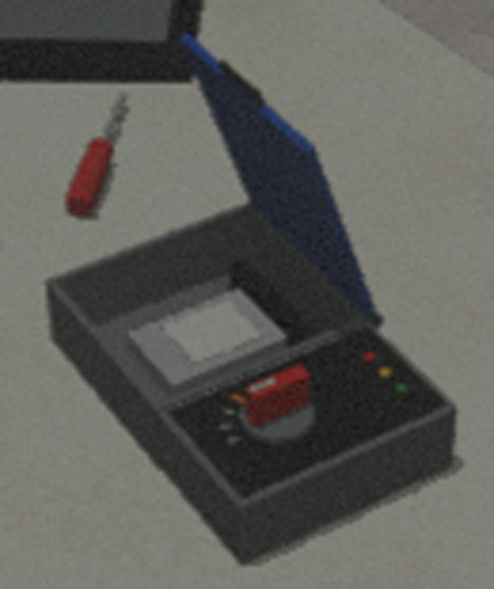

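```bash
cat > h.py <<'E'
import numpy as np,cv2
from workcell import r
def ray(n,u,v,m=None):
    m=m or r.camera_model(n)
    d=np.array([(u-m["cx"])/m["fx"],-(v-m["cy"])/m["fy"],-1.]);R=np.array(m["orientation"])
    d=R@d;return np.array(m["origin"],float),d/np.linalg.norm(d)
def onz(n,u,v,z,m=None):
    o,d=ray(n,u,v,m);return o+d*(z-o[2])/d[2]
def tri(a,b):
    (o1,d1),(o2,d2)=a,b
    s=np.linalg.lstsq(np.c_[d1,-d2],o2-o1,rcond=None)[0]
    p,q=o1+s[0]*d1,o2+s[1]*d2;return (p+q)/2,np.linalg.norm(p-q)
E
python3 - <<'E'
from h import *
np.set_printoptions(precision=1,suppress=True)
T=lambda x,y:((x+.5)/6-.5+165,(y+.5)/6-.5+140)
S=lambda x,y:((x+.5)/3.8-.5+190,(y+.5)/3.8-.5+90)
FL,FR,BR=[onz("top",*T(*p),60) for p in((116,456),(672,485),(693,127))]
print("top corners",FL,FR,BR,np.linalg.norm(FL-FR),np.linalg.norm(FR-BR))
sFL,sFR,sBR=[onz("side",*S(*p),60) for p in((48,283),(243,500),(455,408))]
print("side corners",sFL,sFR,sBR,np.linalg.norm(sFL-sFR),np.linalg.norm(sFR-sBR))
for A,B,C in((FL,FR,BR),(sFL,sFR,sBR)):
    y=(A-B)[:2];x=(C-B)[:2];print("yaw",np.arctan2(-y[0],y[1]),np.arctan2(x[1],x[0]))
    c=(A+C)[:2]/2;print("centre",c)
# red bar
for n,z in(("top",100),("side",None)):
    im=cv2.imread(f"pics/{n}0.png").astype(int);b,g,rr=im[...,0],im[...,1],im[...,2]
    m=((rr>90)&(rr>2*g)&(rr>2*b)).astype(np.uint8)
    k,l,st,ce=cv2.connectedComponentsWithStats(m);print(n,[(st[i].tolist(),ce[i]) for i in range(1,k) if st[i][4]>8])
t=T(571,341);print("bar top @100",onz("top",*t,100))
# bar top face in side: corners (248,388),(305,366)..,
print("bar side",onz("side",*S(277,381),100))
for nm,a,b in(("lid L corner",(75,150),(183,38)),("lid R corner",(452,173),(314,150))):
    p,e=tri(ray("top",*T(*a)),ray("side",*S(*b)));print(nm,p,e)
E
```

```text
top corners [430.  211.5  60. ] [410.1 -65.   60. ] [589.8 -79.7  60. ] 277.28747634063984 180.34309970792594
side corners [429.7 206.5  60. ] [415.4 -63.4  60. ] [584.8 -80.2  60. ] 270.2745133307431 170.30682857652954
yaw -0.0717755182219892 -0.08153597827478676
centre [509.9  65.9]
yaw -0.053190274331669084 -0.09863716434047418
centre [507.3  63.1]
top [([127, 165, 23, 22, 184], array([138.1, 175.5])), ([258, 189, 5, 16, 56], array([259.9, 194.9])), ([118, 210, 24, 24, 245], array([132.9, 221.4]))]
side [([208, 127, 11, 16, 79], array([213.2, 134.5])), ([168, 128, 13, 13, 22], array([175.9, 135.3])), ([158, 135, 7, 5, 9], array([160.7, 137.6])), ([256, 186, 15, 9, 38], array([264.1, 189.6]))]
bar top @100 [479.6 -15.8 100. ]
bar side [476.7 -18.8 100. ]
lid L corner [557.7 202.9 226.8] 0.2380384116422486
lid R corner [545.5  35.3 229.2] 4.046396393654309
```

Measurements:

| Item | Value |
|---|---|
| Dock centre | about (509, 65) |
| Dock yaw | about -0.075 |
| Knob axis | about (478, -17) from both views; (477.7, -18) predicted from the dock |
| Lid edge | about (552, 119, 228), so the lid is near 1.27 rad |
| Lid length check | 175-180 mm, which fits |

I'll lift first, then travel over and behind the lid with the fingers closed.

>>> {"api": "play_rows", "payload": {
  "targets": "0 0 -35 0 0 -0.1 0; 0 0 -70 0 0 -0.197 0; 0 0 -105 0 0 -0.197 0; 0 0 -140 0 0 -0.197 0; -32 -19 -140 0 0 -0.197 0; -64 -38 -140 0 0 -0.197 0; -96 -57 -140 0 0 -0.197 0; -128 -76 -140 0 0 -0.197 0; -160 -95 -140 0 0 -0.197 0; -192 -114 -140 0 0 -0.197 0; -224 -133 -140 0 0 -0.197 0; -256 -152 -140 0 0 -0.197 0",
  "squeeze": 40
}}

```text
t: 1.15
position: [374.5, 385.3, 336.0]
ee_rot: [[-0.997, 0.075, -0.0], [0.075, 0.997, 0.0], [0.0, 0.0, -1.0]]
contact_force: [-0.2, 0.7, -0.3]
gripper_width: 0.2
```

>>> {"api": "play_rows", "payload": {
  "targets": "-28 -25 0 0 0 0 0; -56 -50 0 0 0 0 0; -84 -74 0 0 0 0 0; -112 -99 0 0 0 0 0; -140 -124 0 0 0 0 0; -168 -148 0 0 0 0 0; -196 -173 0 0 0 0 0; -224 -198 0 0 0 0 0; -252 -222 0 0 0 0 0; -279 -247 0 0 0 0 0; -279 -247 0 0 0 0 0; -279 -247 0 0 0 0 0"
}}

```text
t: 2.15
position: [634.2, 117.2, 334.9]
ee_rot: [[-0.997, 0.079, -0.001], [0.079, 0.997, -0.002], [0.001, -0.002, -1.0]]
contact_force: [0.2, -0.1, -0.1]
gripper_width: 0.1
```

```bash
python3 - <<'E'
from h import *
o=r.observe();print(np.round(o["position"],1),np.round(o["joints"],1),np.round(o["contact_force"],1),o["t"])
a=[cv2.resize(r.get_image(n),(400,300)) for n in("side","top")]
cv2.imwrite("pics/b1.png",np.hstack(a))
cv2.imwrite("pics/b1w.png",r.get_image("wrist"))
E
```

```text
[634.2 117.2 334.9] [-29.5  20.7  21.6  66.8  -7.4  93.9  75.8] [ 0.2 -0.1 -0.1] 2.15
```

View pics/b1.png

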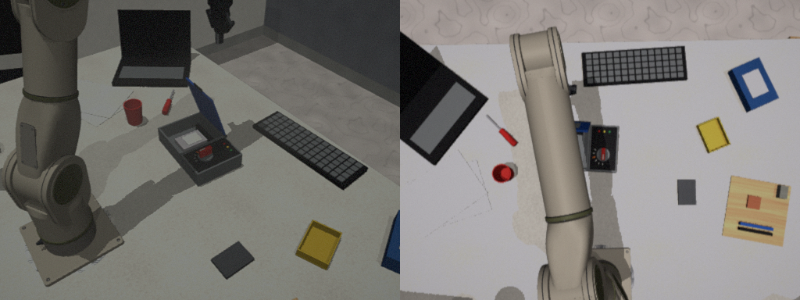

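View pics/b1w.png

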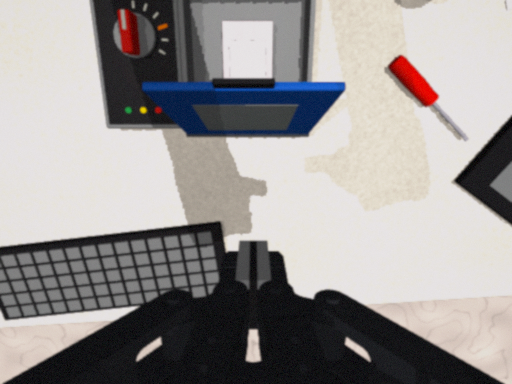

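The wrist view shows the lid between the gripper and the robot: free edge at about row 84 (columns 145-344), hinge at about row 135. The fingers are behind it. Next I'll lower them behind the outer face.

>>> {"api": "play_rows", "payload": {
  "targets": "5 0 30 0 0 0 0; 15 0 65 0 0 0 0; 22 0 100 0 0 0 0; 26 0 125 0 0 0 0; 26 0 132 0 0 0 0; 35 0 132 0 0 0 0; 45 0 132 0 0 0 0; 50 0 132 0 0 0 0; 50 0 132 0 0 0 0"
}}

```text
t: 3.05
position: [583.5, 124.4, 206.4]
ee_rot: [[-0.997, 0.074, 0.003], [0.074, 0.997, 0.002], [-0.003, 0.002, -1.0]]
contact_force: [-0.1, -0.6, 0.5]
gripper_width: -0.2
```

```bash
python3 - <<'E'
from h import *
o=r.observe();print(np.round(o["position"],1),np.round(o["contact_force"],1),o["t"])
cv2.imwrite("pics/b2w.png",r.get_image("wrist"))
cv2.imwrite("pics/b2s.png",cv2.resize(r.get_image("side")[60:220,170:340],None,fx=3.5,fy=3.5))
E
```

```text
[583.5 124.4 206.4] [-0.1 -0.6  0.5] 3.05
```

View pics/b2w.png

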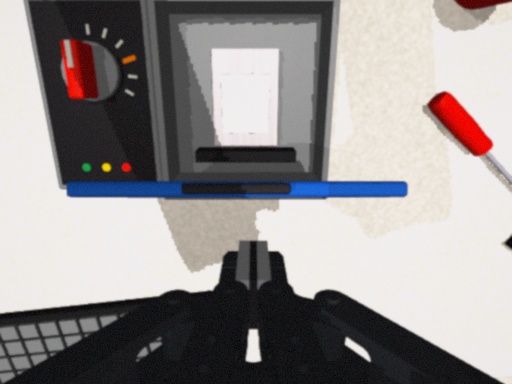

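View pics/b2s.png

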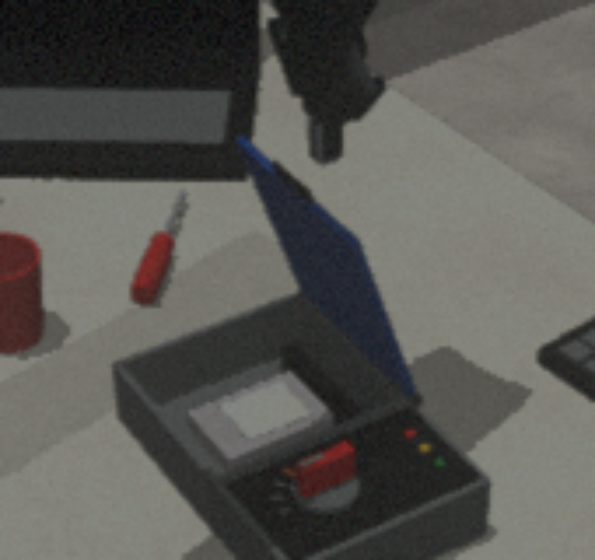

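>>> {"api": "play_rows", "payload": {
  "targets": "6 0 4 0 0 0 0; 12 0 6 0 0 0 0; 18 0 7 0 0 0 0; 24 0 9 0 0 0 0; 30 0 11 0 0 0 0; 35 0 12 0 0 0 0; 40 0 14 0 0 0 0; 45 0 17 0 0 0 0; 50 0 20 0 0 0 0; 50 0 20 0 0 0 0"
}}

```text
t: 3.98
position: [532.4, 127.5, 183.4]
ee_rot: [[-0.997, 0.074, -0.001], [0.074, 0.997, 0.0], [0.001, 0.0, -1.0]]
contact_force: [1.2, 0.6, -0.7]
gripper_width: 0.4
```

```bash
python3 - <<'E'
from h import *
cv2.imwrite("pics/b3s.png",cv2.resize(r.get_image("side")[60:220,170:340],None,fx=3.5,fy=3.5))
E
```

```text
(no output)
```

View pics/b3s.png

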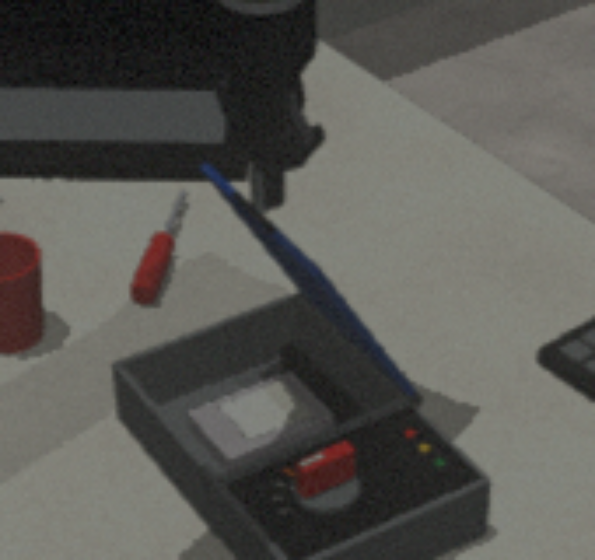

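The lid is following the fingertip.

>>> {"api": "play_rows", "payload": {
  "targets": "8 0 5 0 0 0 0; 17 0 12 0 0 0 0; 25 0 20 0 0 0 0; 33 0 28 0 0 0 0; 39 0 37 0 0 0 0; 46 0 46 0 0 0 0; 51 0 56 0 0 0 0; 56 0 66 0 0 0 0; 60 0 76 0 0 0 0; 63 0 87 0 0 0 0; 65 0 95 0 0 0 0; 65 0 95 0 0 0 0"
}}

```text
t: 5.03
position: [467.4, 131.7, 87.0]
ee_rot: [[-0.997, 0.075, -0.003], [0.075, 0.997, -0.001], [0.003, -0.001, -1.0]]
contact_force: [-0.5, -0.5, 0.1]
gripper_width: -0.1
```

>>> {"api": "play_rows", "payload": {
  "targets": "0 0 5 0 0 0 0; 0 0 10 0 0 0 0; 0 0 14 0 0 0 0; 0 0 17 0 0 0 0; 0 0 19 0 0 0 0; 0 0 20 0 0 0 0; 0 0 20 0 0 0 0; 0 0 20 0 0 0 0"
}}

```text
t: 5.7
position: [468.9, 132.1, 69.1]
ee_rot: [[-0.997, 0.075, 0.0], [0.075, 0.997, 0.0], [-0.0, 0.0, -1.0]]
contact_force: [0.5, 0.8, 0.3]
gripper_width: -0.2
```

```bash
python3 - <<'E'
from h import *
o=r.observe();print(np.round(o["position"],1),np.round(o["contact_force"],1),o["t"])
cv2.imwrite("pics/b4s.png",cv2.resize(r.get_image("side")[60:220,170:340],None,fx=3.5,fy=3.5))
E
```

```text
[468.9 132.1  69.1] [0.5 0.8 0.3] 5.7
```

View pics/b4s.png

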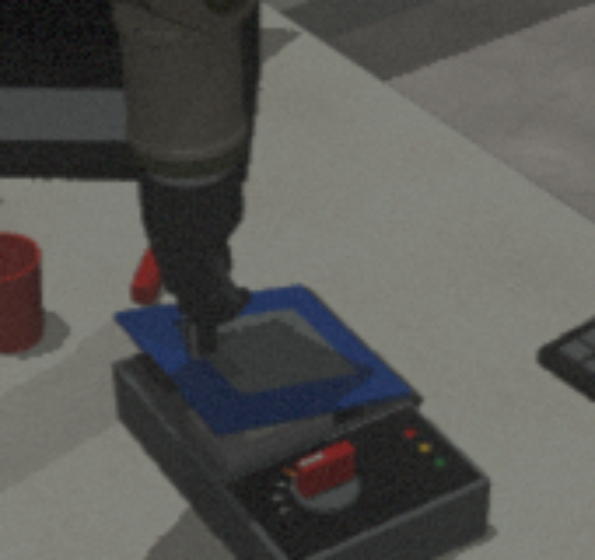

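The lid still looks ajar in this view: its front-left corner is at about (115,315) and the dock rim at about (115,365). I'll check the wrist and top views.

```bash
python3 - <<'E'
from h import *
cv2.imwrite("pics/b5w.png",r.get_image("wrist"))
cv2.imwrite("pics/b5t.png",cv2.resize(r.get_image("top")[140:235,165:295],None,fx=6,fy=6))
cv2.imwrite("pics/b5s.png",cv2.resize(r.get_image("side")[120:220,190:320],None,fx=5,fy=5))
print(r.observe()["t"],np.round(r.observe()["contact_force"],1))
E
```

```text
5.9 [-0.2 -0.2 -0.4]
```

View pics/b5w.png

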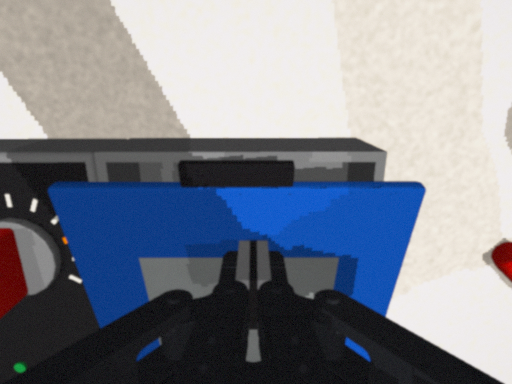

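View pics/b5s.png

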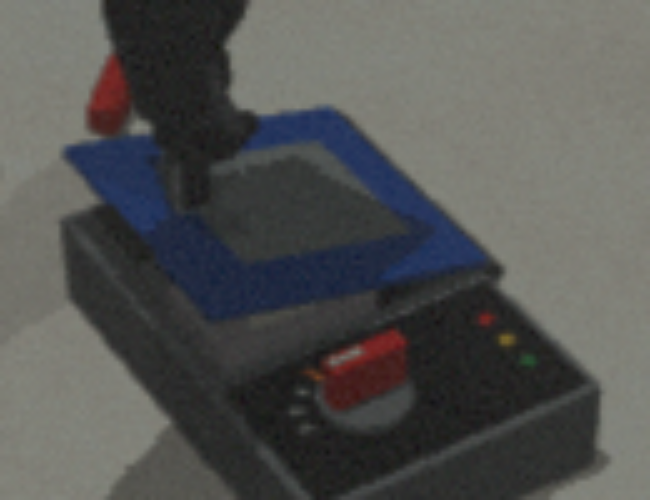

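```bash
cat >> h.py <<'E'
def proj(n,p):
    m=r.camera_model(n);q=np.array(m["orientation"]).T@(np.array(p,float)-np.array(m["origin"]))
    return np.array([m["cx"]+m["fx"]*q[0]/-q[2],m["cy"]-m["fy"]*q[1]/-q[2]])
E
python3 - <<'E'
from h import *
o=r.observe();p=np.array(o["position"]);print(p,o["joint_torque"])
s=proj("side",p);print("side",s,"in b5s",(s-[190,120])*5)
print("wrist",proj("wrist",p))
h=np.array([603,113,60.5]);x=np.array([.997,-.075,0]);y=np.array([.075,.997,0])
for th in (0,.1,.2,.3):
    for s_ in(1,-1):
        q=h-180*np.cos(th)*x+np.array([0,0,180*np.sin(th)])+8*(np.sin(th)*x+np.array([0,0,np.cos(th)]))+84*s_*y
        print(th,s_,proj("wrist",q).round(),((proj("side",q)-[190,120])*5).round())
E
```

```text
[468.90896304 132.15545623  69.12967121] [ 2.01288130e-03 -4.19263351e+01  1.90803587e+00 -3.42214859e+01
  1.49218639e-02  8.37398347e-04 -1.33490416e-04]
side [228.00177    169.80720887] in b5s [190.00885    249.03604433]
wrist [251.4618234  227.03993539]
0 1 [386. 152.] [ 57. 206.]
0 -1 [ 84. 152.] [202. 376.]
0.1 1 [400. 162.] [ 57. 180.]
0.1 -1 [ 67. 162.] [203. 350.]
0.2 1 [415. 177.] [ 59. 153.]
0.2 -1 [ 47. 177.] [208. 322.]
0.3 1 [433. 200.] [ 65. 125.]
0.3 -1 [ 24. 200.] [215. 294.]
```

View pics/b5t.png

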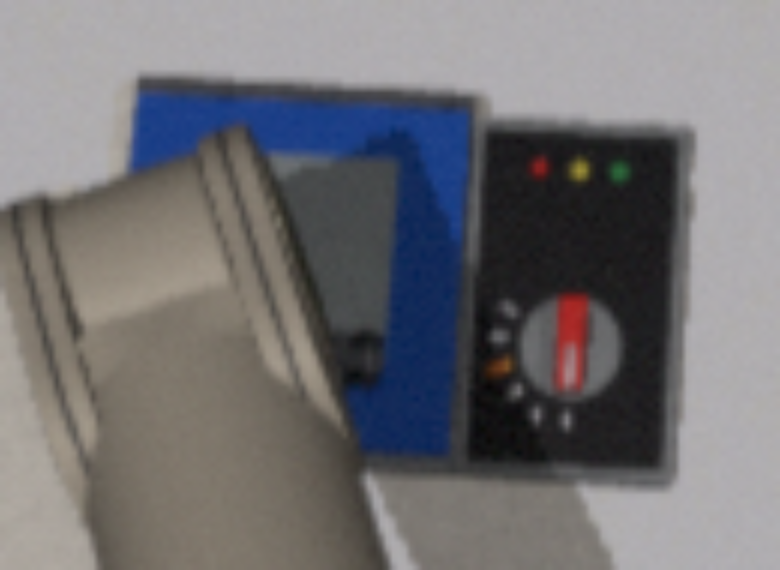

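```bash
python3 - <<'E'
from h import *
o=r.observe();p=np.array(o["position"]);R=np.array(o["ee_rot"])
for dz in(0,10,20,30):
  for dx in(-11,0,11): print(dz,dx,proj("wrist",p+R@[dx,0,-dz]).round(1),((proj("side",p+R@[dx,0,-dz])-[190,120])*5).round())
print(r.grasp_offset)
E
```

```text
0 -11 [251.5 243.8] [207. 242.]
0 0 [251.5 227. ] [190. 249.]
0 11 [251.4 209.7] [173. 256.]
10 -11 [251.4 251.6] [206. 228.]
10 0 [251.4 234.1] [189. 235.]
10 11 [251.3 215.9] [172. 242.]
20 -11 [251.3 260.2] [205. 214.]
20 0 [251.3 241.9] [188. 221.]
20 11 [251.2 222.9] [171. 228.]
30 -11 [251.2 269.7] [205. 200.]
30 0 [251.1 250.6] [187. 207.]
30 11 [251.1 230.6] [170. 214.]
18.700000000000003
```

Both views put the visible fingertips about 20-25 mm short of the reported TCP. The lid is therefore still about 0.2 rad open, even though the reading is z=69. I'll press further in small steps and watch the force.

>>> {"api": "play_rows", "payload": {
  "targets": "0 0 3 0 0 0 0; 0 0 6 0 0 0 0; 0 0 9 0 0 0 0; 0 0 12 0 0 0 0; 0 0 12 0 0 0 0"
}}

```text
t: 6.32
position: [468.4, 132.0, 56.2]
ee_rot: [[-0.997, 0.075, -0.001], [0.075, 0.997, -0.0], [0.001, -0.0, -1.0]]
contact_force: [1.1, 0.1, 1.1]
gripper_width: 0.2
```

```bash
python3 - <<'E'
from h import *
o=r.observe();print(np.round(o["position"],1),np.round(o["contact_force"],1),o["t"])
cv2.imwrite("pics/b6s.png",cv2.resize(r.get_image("side")[120:220,190:320],None,fx=5,fy=5))
cv2.imwrite("pics/b6w.png",r.get_image("wrist"))
E
```

```text
[468.4 132.   56.2] [1.1 0.1 1.1] 6.3167
```

View pics/b6s.png

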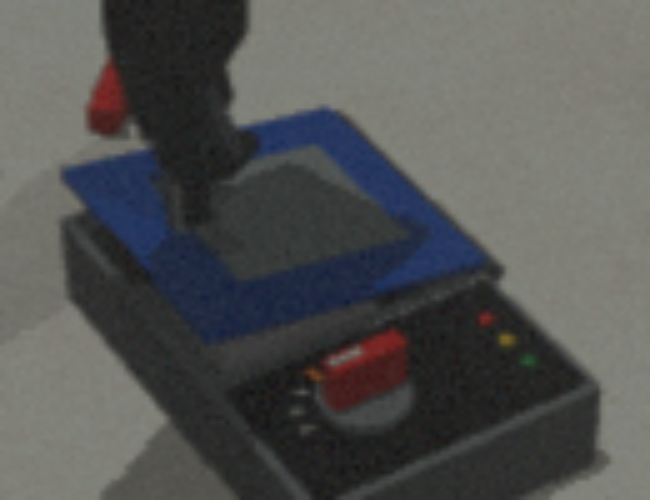

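View pics/b6w.png

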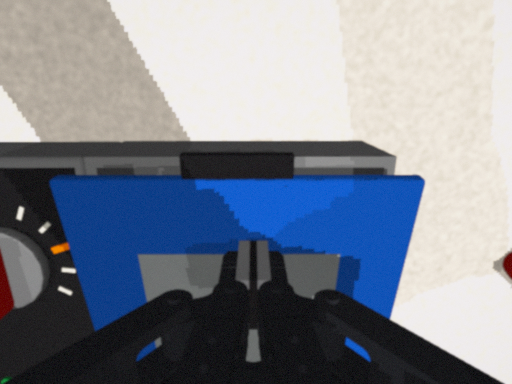

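The lid follows and now reads about 0.12 rad. I'll keep pressing in steps.

>>> {"api": "play_rows", "payload": {
  "targets": "0 0 3 0 0 0 0; 0 0 6 0 0 0 0; 0 0 9 0 0 0 0; 0 0 11 0 0 0 0; 0 0 11 0 0 0 0"
}}

```text
t: 6.83
position: [468.5, 132.0, 45.4]
ee_rot: [[-0.997, 0.075, -0.001], [0.075, 0.997, -0.0], [0.001, -0.0, -1.0]]
contact_force: [1.3, 0.4, -0.4]
gripper_width: 0.1
```

>>> {"api": "play_rows", "payload": {
  "targets": "0 0 2 0 0 0 0; 0 0 4 0 0 0 0; 0 0 4 0 0 0 0"
}}

```text
t: 7.08
position: [468.7, 132.1, 41.7]
ee_rot: [[-0.997, 0.075, -0.0], [0.075, 0.997, -0.0], [0.0, -0.0, -1.0]]
contact_force: [0.3, 0.2, 0.2]
gripper_width: 0.2
```

```bash
python3 - <<'E'
from h import *
o=r.observe();print(np.round(o["position"],1),np.round(o["contact_force"],1),o["t"])
cv2.imwrite("pics/b7s.png",cv2.resize(r.get_image("side")[120:220,190:320],None,fx=5,fy=5))
E
```

```text
[468.7 132.1  41.7] [0.3 0.2 0.2] 7.0833
```

View pics/b7s.png

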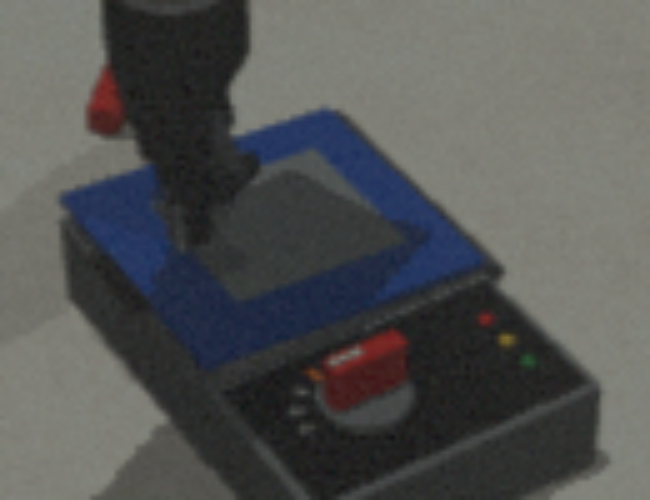

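The lid is nearly shut. I'll continue until the force rises.

>>> {"api": "play_rows", "payload": {
  "targets": "0 0 2 0 0 0 0; 0 0 4 0 0 0 0; 0 0 4 0 0 0 0"
}}

```text
t: 7.38
position: [468.6, 132.1, 37.6]
ee_rot: [[-0.997, 0.075, -0.0], [0.075, 0.997, -0.0], [0.0, -0.0, -1.0]]
contact_force: [0.6, -0.3, -0.9]
gripper_width: -0.2
```

>>> {"api": "play_rows", "payload": {
  "targets": "0 0 1 0 0 0 0; 0 0 2 0 0 0 0; 0 0 2 0 0 0 0"
}}

```text
t: 7.63
position: [468.7, 132.1, 35.8]
ee_rot: [[-0.997, 0.075, -0.0], [0.075, 0.997, 0.0], [0.0, 0.0, -1.0]]
contact_force: [0.3, -0.1, 0.6]
gripper_width: 0.2
```

>>> {"api": "play_rows", "payload": {
  "targets": "0 0 1 0 0 0 0; 0 0 2 0 0 0 0; 0 0 2 0 0 0 0"
}}

```text
t: 7.88
position: [468.7, 132.1, 33.8]
ee_rot: [[-0.997, 0.075, -0.0], [0.075, 0.997, 0.0], [0.0, -0.0, -1.0]]
contact_force: [0.5, 0.1, -0.3]
gripper_width: -0.0
```

```bash
python3 - <<'E'
from h import *
o=r.observe();print(np.round(o["position"],1),np.round(o["contact_force"],1),np.round(o["joint_torque"],2),o["t"])
cv2.imwrite("pics/b8s.png",cv2.resize(r.get_image("side")[120:220,190:320],None,fx=5,fy=5))
cv2.imwrite("pics/b8w.png",r.get_image("wrist"))
E
```

```text
[468.7 132.1  33.8] [ 0.5  0.1 -0.3] [ 2.000e-02 -4.378e+01  2.540e+00 -3.247e+01  0.000e+00 -3.000e-02
  1.000e-02] 7.8833
```

View pics/b8s.png

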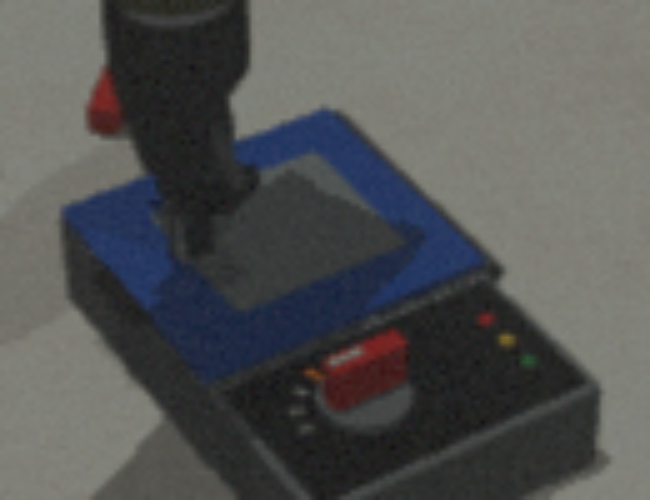

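View pics/b8w.png

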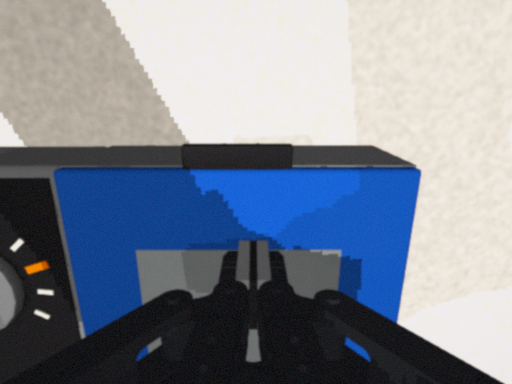

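>>> {"api": "play_rows", "payload": {
  "targets": "0 0 1 0 0 0 0; 0 0 2 0 0 0 0; 0 0 2 0 0 0 0; 0 0 2 0 0 0 0"
}}

```text
t: 8.32
position: [469.0, 132.3, 33.2]
ee_rot: [[-0.997, 0.075, 0.0], [0.075, 0.997, 0.001], [-0.0, 0.001, -1.0]]
contact_force: [-7.3, -1.9, 16.6]
gripper_width: 0.0
```

```bash
python3 - <<'E'
from h import *
o=r.observe();print(np.round(o["position"],1),np.round(o["contact_force"],1),np.round(o["joint_torque"],2),o["t"])
h=np.array([603,113,60.5]);x=np.array([.997,-.075,0]);y=np.array([.075,.997,0])
for th in (0,.05):
    for s_ in(1,-1):
        q=h-180*np.cos(th)*x+np.array([0,0,180*np.sin(th)])+8*(np.sin(th)*x+np.array([0,0,np.cos(th)]))+84*s_*y
        print(th,s_,proj("wrist",q).round(1))
im=r.get_image("wrist").astype(int)
m=((im[...,0]>90)&(im[...,0]>2*im[...,2])).astype(np.uint8);ys,xs=np.nonzero(m);print(xs.min(),xs.max(),ys.min())
R=np.array(o["ee_rot"]);p=np.array(o["position"])
for dz in (0,19,25,30,35,40):print(dz,proj("wrist",p+R@[11,0,-dz])[1].round(),proj("wrist",p+R@[0,0,-dz])[1].round())
E
```

```text
[469.  132.3  33.2] [-7.3 -1.9 16.6] [-1.400e-01 -3.747e+01  2.140e+00 -3.023e+01 -1.000e-02 -2.370e+00
  0.000e+00] 8.3167
0 1 [417.4 166.2]
0 -1 [ 44.1 166.4]
0.05 1 [427.4 172.3]
0.05 -1 [ 31.4 172.5]
53 419 167
0 210.0 227.0
19 222.0 241.0
25 227.0 246.0
30 231.0 251.0
35 235.0 255.0
40 239.0 260.0
```

The lid is now fully closed against its stop: 16.6 N upward, free edge at row 167 against 166 predicted for shut. The wrist camera agrees with the world geometry, so the real fingertips end about 35 mm behind the reported TCP. I'll lift off, open partly and look at the knob.

>>> {"api": "play_rows", "payload": {
  "targets": "0 0 -30 0 0 0 0; 0 0 -65 0 0 0 20; 0 0 -100 0 0 0 40; -10 -30 -120 0 0 0 45; -20 -65 -120 0 0 0 45; -35 -100 -120 0 0 0 45; -50 -130 -120 0 0 0 45; -60 -148 -120 0 0 0 45; -60 -148 -120 0 0 0 45; -60 -148 -120 0 0 0 45; -60 -148 -120 0 0 0 45"
}}

```text
t: 9.28
position: [517.3, -19.2, 151.8]
ee_rot: [[-0.997, 0.074, -0.001], [0.074, 0.997, 0.0], [0.001, 0.0, -1.0]]
contact_force: [-0.2, 1.1, -0.7]
gripper_width: 38.6
```

```bash
python3 - <<'E'
from h import *
o=r.observe();print(np.round(o["position"],1),np.round(o["contact_force"],1),np.round(o["joints"],1),o["gripper_width"],o["t"])
R=np.array(o["ee_rot"]);print(R.round(3).tolist())
im=r.get_image("wrist");cv2.imwrite("pics/c1w.png",im)
i=im.astype(int);m=((i[...,2]>90)&(i[...,2]>2.2*i[...,1])&(i[...,2]>2.2*i[...,0])).astype(np.uint8)
k,l,st,ce=cv2.connectedComponentsWithStats(m);print([(st[j].tolist(),ce[j].round(1).tolist()) for j in range(1,k) if st[j][4]>100])
cv2.imwrite("pics/c1s.png",cv2.resize(r.get_image("side")[120:220,190:320],None,fx=5,fy=5))
E
```

```text
[517.3 -19.2 151.8] [-0.2  1.1 -0.7] [-26.8   7.1  26.  104.5  -3.3  69.2  85.9] 38.58877535690023 9.2833
[[-0.997, 0.074, -0.001], [0.074, 0.997, 0.0], [0.001, 0.0, -1.0]]
[([244, 114, 20, 66, 1010], [253.0, 149.8])]
```

View pics/c1w.png

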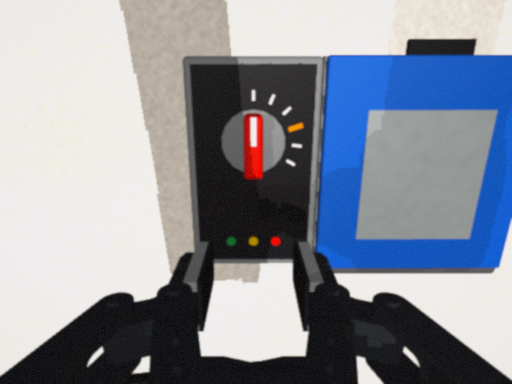

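View pics/c1s.png

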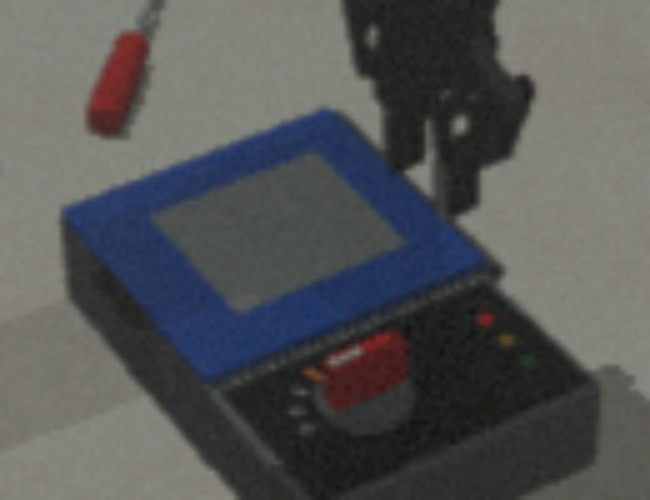

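```bash
python3 - <<'E'
from h import *
np.set_printoptions(precision=1,suppress=True)
o=r.observe();R=np.array(o["ee_rot"]);p=np.array(o["position"])
im=cv2.imread("pics/c1w.png");g=im.astype(int)
# grey disc + red
sat=g.max(2)-g.min(2);grey=((sat<25)&(g.mean(2)>70)&(g.mean(2)<170));red=(g[...,2]>90)&(g[...,2]>2*g[...,1])
w=np.zeros(grey.shape,np.uint8);w[100:185,212:294]=((grey|red)[100:185,212:294])
w=cv2.morphologyEx(w,cv2.MORPH_OPEN,np.ones((9,9),np.uint8))
c=max(cv2.findContours(w,0,1)[0],key=cv2.contourArea);e=cv2.fitEllipse(cv2.convexHull(c));print(e)
k=onz("wrist",*e[0],70);print("disc centre",k)
for q in((253,114),(253,172),(253,180)):print(q,onz("wrist",*q,100))
a=onz("wrist",330,57,68.5);b=onz("wrist",318,262,68.5);print("lid right edge",a,b)
for z in(70,):
  d=k-p;print("tool shift to disc",R.T@d)
E
python3 - <<'E'
import cv2
im=cv2.imread("pics/c1w.png")[90:200,200:310]
cv2.imwrite("pics/c1z.png",cv2.resize(im,None,fx=5,fy=5,interpolation=cv2.INTER_CUBIC))
E
```

```text
((267.3778076171875, 141.00013732910156), (35.54777526855469, 53.208717346191406), 0.8614503741264343)
disc centre [479.1  -3.5  70. ]
(253, 114) [455.4 -13.2 100. ]
(253, 172) [496.4 -16.2 100. ]
(253, 180) [502.4 -16.7 100. ]
lid right edge [420.5  46.9  68.5] [591.7  35.7  68.5]
tool shift to disc [39.1 12.3 81.9]
```

View pics/c1z.png

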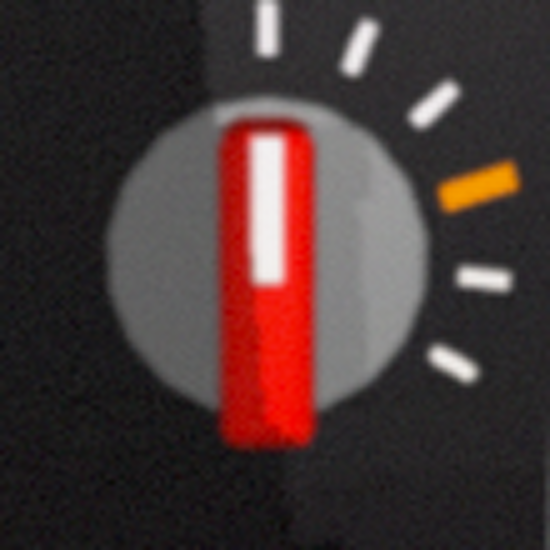

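```bash
python3 - <<'E'
from h import *
np.set_printoptions(precision=1,suppress=True)
o=r.observe();R=np.array(o["ee_rot"]);p=np.array(o["position"])
for q,z in(((253.1,140.6),70),((253,146.2),100)):
  k=onz("wrist",*q,z);print(k,"shift",R.T@(k-p))
a,b=onz("wrist",253.2,115,100),onz("wrist",253.2,178,100);print("bar yaw",np.arctan2((b-a)[1],(b-a)[0]))
m=r.camera_model("wrist")
# fingertip location: inner tip ends seen at (208,242),(297,242)
for dz in(0,19,25,30,35,40):print(dz,[proj("wrist",p+R@[dx,-19.5,-dz]).round() for dx in(11,0)],[proj("wrist",p+R@[dx,-34,-dz]).round() for dx in(11,0)])
E
```

```text
[478.  -14.8  70. ] shift [39.5  0.9 81.9]
[477.6 -14.9 100. ] shift [39.8  0.9 51.9]
bar yaw -0.07323208227160169
0 [array([218., 210.]), array([219., 227.])] [array([193., 210.]), array([194., 227.])]
19 [array([214., 222.]), array([215., 241.])] [array([187., 222.]), array([188., 241.])]
25 [array([213., 227.]), array([214., 246.])] [array([185., 227.]), array([186., 246.])]
30 [array([212., 231.]), array([213., 251.])] [array([183., 231.]), array([184., 251.])]
35 [array([211., 235.]), array([212., 255.])] [array([181., 235.]), array([182., 255.])]
40 [array([209., 239.]), array([210., 260.])] [array([178., 239.]), array([180., 260.])]
```

Knob axis from the wrist view is (478, -15), bar yaw -0.073, consistent with the earlier figures. I'll align, then descend so the real tips reach about z=78 (reported 43).

>>> {"api": "play_rows", "payload": {
  "targets": "20 0.5 0 0 0 0 45; 39.5 0.5 0 0 0 0 45; 39.5 0.5 20 0 0 0 45; 39.5 0.5 40 0 0 0 45; 39.5 0.5 60 0 0 0 45; 39.5 0.5 75 0 0 0 45; 39.5 0.5 90 0 0 0 45; 39.5 0.5 100 0 0 0 45; 39.5 0.5 105 0 0 0 45; 39.5 0.5 105 0 0 0 45; 39.5 0.5 105 0 0 0 45",
  "squeeze": 60
}}

```text
t: 10.3
position: [478.4, -16.2, 47.4]
ee_rot: [[-0.997, 0.074, 0.0], [0.074, 0.997, 0.0], [-0.0, 0.0, -1.0]]
contact_force: [0.4, 0.5, -0.4]
gripper_width: 38.6
```

```bash
python3 - <<'E'
from h import *
o=r.observe();print(np.round(o["position"],1),np.round(o["contact_force"],1),o["gripper_width"],o["t"])
cv2.imwrite("pics/c2w.png",r.get_image("wrist"))
cv2.imwrite("pics/c2s.png",cv2.resize(r.get_image("side")[120:220,190:320],None,fx=5,fy=5))
E
```

```text
[478.4 -16.2  47.4] [ 0.4  0.5 -0.4] 38.59558805204576 10.3
```

View pics/c2w.png

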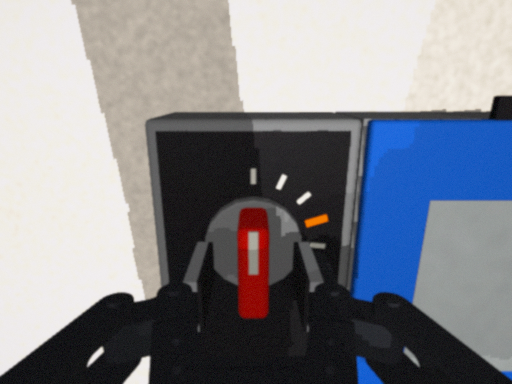

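View pics/c2s.png

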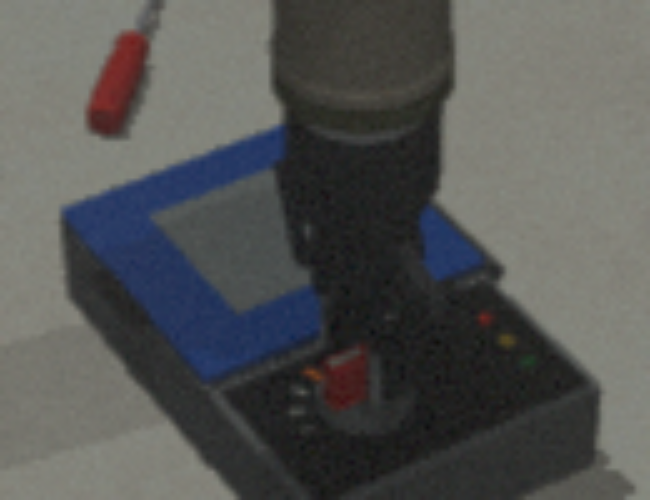

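The fingers straddle the bar symmetrically. Closing.

>>> {"api": "play_rows", "payload": {
  "targets": "0 0 2 0 0 0 30; 0 0 3 0 0 0 20; 0 0 3 0 0 0 10; 0 0 3 0 0 0 5; 0 0 3 0 0 0 0; 0 0 3 0 0 0 0; 0 0 3 0 0 0 0; 0 0 3 0 0 0 0; 0 0 3 0 0 0 0; 0 0 3 0 0 0 0",
  "squeeze": 60
}}

```text
t: 11.23
position: [478.4, -16.3, 44.3]
ee_rot: [[-0.997, 0.075, 0.0], [0.075, 0.997, 0.0], [-0.0, 0.0, -1.0]]
contact_force: [-1.0, 1.8, 4.9]
gripper_width: 12.7
```

```bash
python3 - <<'E'
from h import *
o=r.observe();print(np.round(o["position"],1),np.round(o["contact_force"],1),np.round(o["moment"],2),o["gripper_width"],o["t"])
cv2.imwrite("pics/c3w.png",r.get_image("wrist"))
E
```

```text
[478.4 -16.3  44.3] [-1.   1.8  4.9] [0.37 0.26 0.09] 12.733320445748937 11.2333
```

View pics/c3w.png

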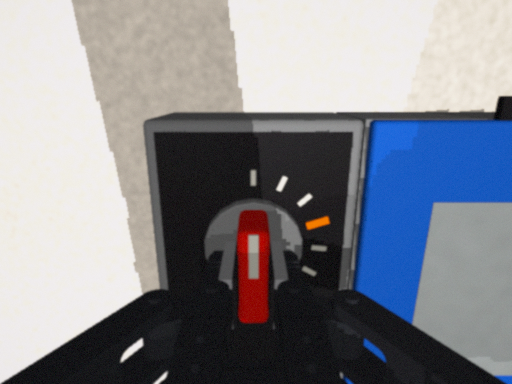

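The bar is gripped with the jaws stopped at about 13 mm and the knob at rest. Now I'll turn it slowly clockwise (+z of the tool).

>>> {"api": "play_rows", "payload": {
  "targets": "0 0 0 0 0 0.05 0; 0 0 0 0 0 0.1 0; 0 0 0 0 0 0.15 0; 0 0 0 0 0 0.2 0; 0 0 0 0 0 0.25 0; 0 0 0 0 0 0.3 0; 0 0 0 0 0 0.35 0; 0 0 0 0 0 0.4 0; 0 0 0 0 0 0.45 0; 0 0 0 0 0 0.5 0; 0 0 0 0 0 0.5 0; 0 0 0 0 0 0.5 0"
}}

```text
t: 12.28
position: [478.5, -16.0, 44.2]
ee_rot: [[-0.839, 0.543, 0.001], [0.543, 0.839, 0.001], [-0.0, 0.001, -1.0]]
contact_force: [-1.0, 2.4, 4.9]
gripper_width: 12.7
```

```bash
python3 - <<'E'
from h import *
o=r.observe();R=np.array(o["ee_rot"]);print(np.round(o["position"],1),np.round(o["contact_force"],1),np.round(o["moment"],2),o["gripper_width"],o["t"],np.round(o["joints"],1),"x axis ang",np.arctan2(R[1,0],R[0,0]))
cv2.imwrite("pics/c4w.png",r.get_image("wrist"))
E
```

```text
[478.5 -16.   44.2] [-1.   2.4  4.9] [0.55 0.25 0.22] 12.686668830960494 12.2833 [-29.5   9.5  28.2 116.5  -5.5  55.2  58.6] x axis ang 2.5671364134546066
```

View pics/c4w.png

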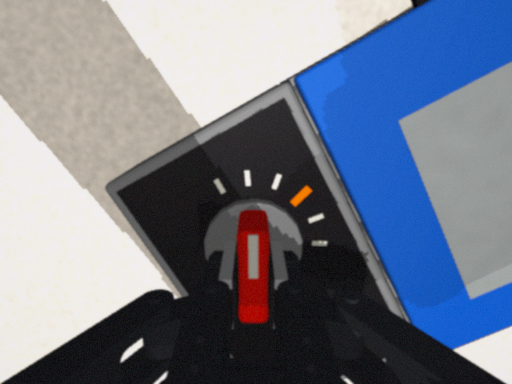

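The knob follows the tool. The white line is vertical in the image, just past the first mark at about (247,177), and the moment has changed as the spring loads up. I'll continue to 1.0, then 1.257.

>>> {"api": "play_rows", "payload": {
  "targets": "0 0 0 0 0 0.05 0; 0 0 0 0 0 0.1 0; 0 0 0 0 0 0.15 0; 0 0 0 0 0 0.2 0; 0 0 0 0 0 0.25 0; 0 0 0 0 0 0.3 0; 0 0 0 0 0 0.35 0; 0 0 0 0 0 0.4 0; 0 0 0 0 0 0.45 0; 0 0 0 0 0 0.5 0; 0 0 0 0 0 0.5 0; 0 0 0 0 0 0.5 0"
}}

```text
t: 13.33
position: [478.7, -15.8, 44.3]
ee_rot: [[-0.478, 0.878, 0.001], [0.878, 0.478, 0.001], [0.0, 0.001, -1.0]]
contact_force: [-0.0, 5.4, 4.8]
gripper_width: 12.6
```

>>> {"api": "play_rows", "payload": {
  "targets": "0 0 0 0 0 0.04 0; 0 0 0 0 0 0.08 0; 0 0 0 0 0 0.12 0; 0 0 0 0 0 0.16 0; 0 0 0 0 0 0.2 0; 0 0 0 0 0 0.23 0; 0 0 0 0 0 0.25 0; 0 0 0 0 0 0.26 0; 0 0 0 0 0 0.26 0; 0 0 0 0 0 0.26 0; 0 0 0 0 0 0.26 0; 0 0 0 0 0 0.26 0"
}}

```text
t: 14.33
position: [478.9, -15.8, 44.3]
ee_rot: [[-0.236, 0.972, 0.001], [0.972, 0.236, 0.001], [0.001, 0.001, -1.0]]
contact_force: [2.3, 5.0, 4.3]
gripper_width: 12.8
```

```bash
python3 - <<'E'
from h import *
o=r.observe();R=np.array(o["ee_rot"]);print(np.round(o["position"],1),np.round(o["contact_force"],1),np.round(o["moment"],2),o["gripper_width"],o["t"],np.round(o["joints"],1),"turned",3.066-np.arctan2(R[1,0],R[0,0]))
cv2.imwrite("pics/c5w.png",r.get_image("wrist"))
cv2.imwrite("pics/c5s.png",cv2.resize(r.get_image("side")[120:220,190:320],None,fx=5,fy=5))
E
```

```text
[478.9 -15.8  44.3] [2.3 5.  4.3] [ 1.19 -0.27  0.15] 12.826789918365941 14.3333 [-33.8   9.8  32.9 116.7  -6.6  55.1  16.1] turned 1.2567272483939365
```

View pics/c5w.png

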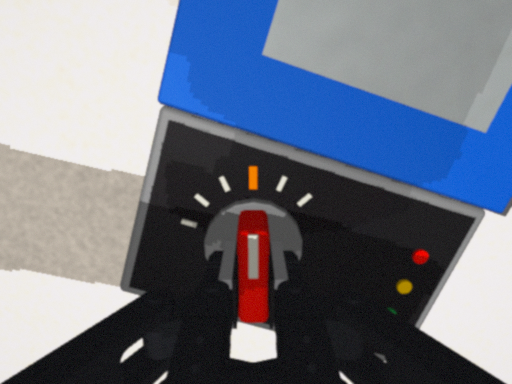

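View pics/c5s.png

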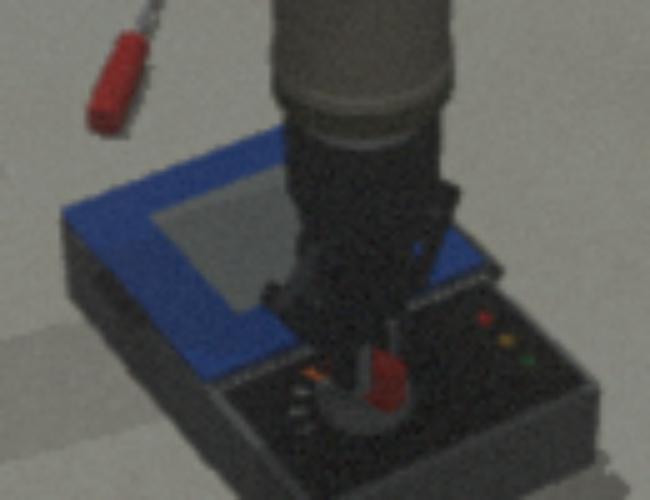

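The white line at (253,255) points straight at the orange mark at (253,178), and the lid is shut. I'll hold for a second, recheck, then hand in.

>>> {"api": "play_rows", "payload": {
  "targets": "0 0 0 0 0 0 0; 0 0 0 0 0 0 0; 0 0 0 0 0 0 0; 0 0 0 0 0 0 0; 0 0 0 0 0 0 0; 0 0 0 0 0 0 0; 0 0 0 0 0 0 0; 0 0 0 0 0 0 0; 0 0 0 0 0 0 0; 0 0 0 0 0 0 0; 0 0 0 0 0 0 0; 0 0 0 0 0 0 0"
}}

```text
t: 15.43
position: [478.9, -15.7, 44.3]
ee_rot: [[-0.236, 0.972, 0.001], [0.972, 0.236, 0.001], [0.001, 0.001, -1.0]]
contact_force: [1.2, 5.4, 3.9]
gripper_width: 12.7
```

```bash
python3 - <<'E'
from h import *
o=r.observe();R=np.array(o["ee_rot"]);print(np.round(o["position"],1),o["gripper_width"],o["t"],np.round(o["joint_velocities"],2),"turned",3.066-np.arctan2(R[1,0],R[0,0]))
im=r.get_image("wrist");i=im.astype(int)
m=(i[...,2]>180)&(i[...,1]>90)&(i[...,1]<170)&(i[...,0]<70);m[240:]=0;ys,xs=np.nonzero(m);print("orange",xs.mean(),ys.mean())
w=(i.min(2)>110);w[:228]=0;w[282:]=0;w[:,:240]=0;w[:,268:]=0;ys,xs=np.nonzero(w);print("line",xs.mean(),ys.mean())
cv2.imwrite("pics/d_t.png",r.get_image("top"))
print(r.hand_in())
E
```

```text
[478.9 -15.7  44.3] 12.681257257914826 15.4333 [ 0.    0.02  0.02 -0.06  0.02  0.12  0.1 ] turned 1.2566728720267888
orange 252.5084745762712 177.31073446327684
line 252.53541076487252 255.47025495750708
the job is handed in; nothing more can be done
None
```

View pics/d_t.png

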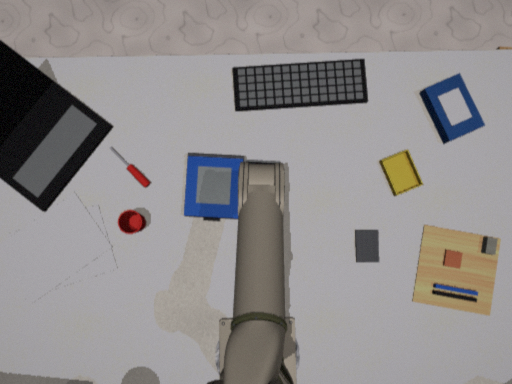

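I closed the lid fully with the shut fingers. I then gripped the red bar at 60 N, turned it slowly clockwise to the third stop and handed in at about 15.5 s, still holding it.

**Last checks:**
- **Knob:** the tool had turned 1.257 rad. In the wrist view the white line and the orange mark line up (columns 252.5 and 252.5).
- **Hold:** after a further second the arm was still and the jaws were still stopped on the bar, reading 12.7 mm against its nominal 14 mm.
- **Lid:** it looked shut in the side and wrist views after the turn and in the final top view. When I closed it, it pushed back with 16.6 N at its stop.
- **Bystanders:** the cup, screwdriver, drive and tray are in the same places in the final top view as in the first one.

**What disagreed:** the real fingertips ended about 35 mm behind the reported TCP. Because of that, the lid was still about 0.2 rad open when I first expected it shut. I saw this in the pictures, kept pressing until it met its stop, and allowed for the offset when gripping the knob.

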